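Lift a freshly varnished pull with the tongs

ROBOT

A 6-joint arm with a two-finger parallel gripper is mounted at the origin on a cart in front of the work surface, level with it; the furniture and walls round the work are solid. World frame = base frame: x ahead of the robot, y to its left, z up, the work surface at z = 0. Lengths are in m, angles in rad, forces in N, time in s.
With the tool pointing down it reaches from about 0.3 to 0.75 m from the base axis. Payload 8.5 kg.
Tool frame: the origin (TCP) lies on the centre line of the jaws, within the pads' length; the fingertips stand 19 mm ahead of it and the grasp point (between the pads) is the TCP (robot.nose_length is the distance from the TCP to the fingertips, in m); z points along the fingers, y is the line along which they close (so a half turn about z gives the same grasp; the last joint's range is limited). The gripper opens to 88 mm and grips with 3 to 60 N. Pads are 18 mm wide; open, the fingers measure 123 mm over their backs; the gripper's body (75 mm by 187 mm) begins 45 mm behind the grasp point.
Start: joints at [1.092, 0.381, 1.297, -0, 1.464, -0.215], TCP at [0.143, 0.531, 0.258] pointing down, gripper open.
Joint ranges: [-3.11, 3.11], [-0.89, 2.33], [0.22, 2.48], [-1.42, 4.56], [0.17, 2.85], [-2.88, 2.88]. Speed limits (rad/s): [2.39, 2.39, 3.14, 3.14, 3.14, 3.14].

INTERFACE

Orientations are given as a rotation vector (axis times angle).
In Python, from workcell import robot, viewer gives the robot as it stands. The module is installed in compiled form; this text tells all that it offers.
- The arm moves only by the tool send_rows, never from a script. Its argument "commands" is a list of rows, each a list of 7 numbers: the opening, from 0 (shut) to 1 (fully open), then the shift along the tool's x, y, z in cm, then the turn, a rotation vector about the tool's x, y, z in degrees. In form: [[hand, dx, dy, dz, wx, wy, wz], ...]. A call has 1 to 20 rows; each row shifts and turns the commanded pose from where the row before left it, along the tool's axes as they then stand; what a row does not reach is not made up. A row lasts 1/10 s, in which the tool goes at most 50 mm and 8.59 degrees, less where a joint would pass 70% of its speed; a pose out of reach is approached as far as the arm can. A call is refused whole if a number of a shift passes 5 or a number of a turn 8.59, either way. A call with a gripper value outside its range is refused whole. The fingers move at their own pace and stop on an object; "newtons" is the grip in N (left out, the last holds). Time passes only in rows, so rows that do not move let the fingers close. It gives the time, the measured TCP pose, the force, the opening and the grip force at its end, in the units of the state.
- robot.observe(): the state, without advancing time (a new reading comes with each control period).
- viewer.capture(name): name is "scene" or "top"; returns a dict with "frame" (384x512x3 uint8, red, green, blue), "range_z" (384x512 float32, m along the optical axis (not along the pixel's ray), 0 where there is no reading), "K" (3x3 intrinsics, pixels), "R" (3x3) and "t" (3): a world point X has camera coordinates R X + t. Camera axes: x right, y down, z forward; pixel columns grow to the right and rows downward; lengths in m; the calibration is good to about 2 mm. A picture is of the moment at which its call begins.
- robot.hand_in(): hands the job in; it is judged then, once.
The state is a dict: "t": time; "joint_pos": joint angles; "qvel": joint speeds; "joint_torque": joint torques, N m; "ee_pos": TCP position; "eef_rot": TCP orientation; "contact_force": force on the tool from outside, world axes, zero at the start; "wrist_torque": the same for the moment, N m; "opening": opening from 0.0 (shut) to 1.0 (fully open); "grip_force": force on a finger pad.
Only numpy, scipy, OpenCV 4.12 (cv2) and the standard library are available. Lean on these libraries where they do the work, as an engineer would, in place of code of your own. Each camera call takes 0.05 s, during which the arm holds its last target. There are 200 camera calls.

TASK

The turned drawer pulls on the drying tray are freshly varnished, so neither the gripper nor the arm may touch them. Slide the tray into its holder until it is fully home against the back stop, with every pull still standing in its socket; then pick up the sprung tongs, close them on the tall straight-sided pull, and hold it steady in the tongs, still upright and at least 10 cm above the tray, to be inspected. The two squat knobs stay in their sockets, the other things on the bench are left alone, and the program finishes while the tongs hold the pull up.

Things in the scene. Friction and masses are not known exactly. Their poses are not given: they have to be found in the camera images.
- tray_holder: Fixed holder: two low aluminium rails (27 mm high, outer faces 200 mm apart, lips over the tray's edges) along its x and a dark wooden back stop at its far +x end. Origin, on the bench top: where the tray's origin lies when the tray is home. The tray slides in towards the holder's +x; yaw within 0.15 rad of world x.
- drying_tray: Loose plywood tray, 140 (x) x 170 (y) x 16 mm, 0.5 kg, flat on the bench, far part already between the rails (3 mm play each side), 40 to 60 mm short of home. Origin: centre of underside; axes as the holder's. Sockets (16 mm wide, 10 deep) at x = 0, y = -60, 0, +60 mm hold one pull each, in any order. Slides at about 5 N.
- tray_handle (a point): Middle of the tray's wooden handle block: 14 mm thick in x, 44 mm wide in y, top 30 mm above the bench, on the middle of the tray's near edge; this point is 77 mm on the -x side of the tray's origin and 20 mm above the bench.
- tall_pull_mid (a point): The pull to lift: turned wood, straight-sided, 26 mm in diameter, 60 mm tall above the tray, about 50 g; a 12 mm tenon, 7 mm long, sits loosely (2 mm play) in its socket. The point is on its axis, 46 mm above the bench at the start and 37 mm above the tenon's underside; z is up its axis. Its straight side spans 27 to 69 mm above the bench.
- squat_knob_1_mid (a point): A squat mushroom-shaped knob, head 34 mm in diameter, standing 32 mm above the tray's top, same tenon. The point is on its axis 16 mm above the tray's top. It stays.
- squat_knob_2_mid (a point): The other squat knob, the same as squat_knob_1; it stays.
- tongs_grip (a point): Sprung tongs, 230 mm long, 24 mm high, 0.13 kg, lying flat, balanced near this point: midway between two dark wooden grips (56 mm long in x, 24 mm high), 12 mm above the underside. x points to the jaws, z up; pivot 95 mm behind. Width over the grips (y): 58 mm open at rest, 53 squeezed lightly to carry, 43 when the jaws hold a 26 mm thing.
- tongs_jaw (a point): Midway between the tongs' cork jaw pads (36 mm long in x, 24 mm high), 95 mm ahead of tongs_grip, same height and axes. Jaw gap: 56 mm at rest (74 over the outside), about 46 with the grips squeezed to 53 mm. The spring pushes the grips apart with 4 N at rest to 7 N closed: enough to carry the tongs open, the gripper's opening setting the jaws.
- tongs_left (a joint): Angle of the tongs' left arm: 0 open at rest, about 0.08 rad closed on a 26 mm thing; sprung open.
- tongs_right (a joint): The same for the right arm.
- screw_box: Bystander: small cardboard box, 55 x 80 x 39 mm.
- sanding_block: Bystander: cork sanding block, 70 x 110 x 31 mm.
- carpenter_pencil: Bystander: flat pencil, 186 mm long, 9 mm high, near the bench edge.
- tape_measure: Bystander: tape measure, 43 x 82 x 68 mm.

How it is judged:
On the way, in this order (a step that is already met when the one before it is completed fails the run):
1. the tray is fully home in the holder with all three pulls standing in their sockets (x of drying_tray in the frame of tray_holder above -0.005 m and z of squat_knob_1_mid in the frame of drying_tray between 0.027 and 0.037 m and angle between each of squat_knob_1_mid, squat_knob_2_mid, tall_pull_mid's own z axis and vertical below 0.2 rad and z of squat_knob_2_mid in the frame of drying_tray between 0.027 and 0.037 m and z of tall_pull_mid in the frame of drying_tray below 0.052 m), for 0.2 s.
2. the tongs, held by the gripper, hold the tall pull up clear of the tray (height (world z) of tall_pull_mid above 0.13 m and contact force between tongs and tall_pull above 0.5 N and contact force between the fingers and tongs above 1 N and contact force between each of the arm, the fingers and tall_pull below 0.1 N and contact force between drying_tray and tall_pull below 0.05 N and height (world z) of tongs_grip above 0.09 m), for 0.2 s.
At the end, for the whole second after the job is handed in: For the last second: tall pull in the tongs' jaws (>0.5 N), its middle >130 mm above the bench, within 0.5 rad of upright, <0.03 m/s, touched by no gripper, arm or tray; gripper holds the tongs (>1 N); tray within 5 mm of home; squat knobs in their sockets (tilt <0.2 rad) (all of step 2 and x of drying_tray in the frame of tray_holder above -0.005 m and z of squat_knob_1_mid in the frame of drying_tray between 0.027 and 0.037 m and angle between each of squat_knob_1_mid, squat_knob_2_mid's own z axis and vertical below 0.2 rad and z of squat_knob_2_mid in the frame of drying_tray between 0.027 and 0.037 m and angle between tall_pull_mid's own z axis and vertical below 0.5 rad and linear speed of each of tall_pull, tongs below 0.03 m/s); the arm keeps its last pose, push and grip.
It fails at once if the gripper or arm touches a varnished pull or knob (contact force between any of the fingers, the arm and tall_pull above 0.3 N or contact force between any of the fingers, the arm and squat_knob_1 above 0.3 N or contact force between any of the fingers, the arm and squat_knob_2 above 0.3 N).
It fails at once if a pull or knob is knocked over (angle between any of tall_pull_mid, squat_knob_1_mid, squat_knob_2_mid's own z axis and vertical above 1 rad).
It fails at once if another thing on the bench is shifted by more than 30 mm (distance of any of screw_box, sanding_block, carpenter_pencil, tape_measure from where it was at the start of the episode above 0.03 m).
It also fails if it takes over 51 s, if anything falls off the work surface, if the arm or the gripper's body presses on something with over 40 N, if the wrist force passes 120 N, or if a joint passes its speed limit or range.

## Working session

There is one attempt and no reset: what is moved stays moved. The work goes in short steps, Python scripts to look and compute and a tool call to move; the robot and the scene stay as the last step left them, time stands still between calls to the robot, and variables do not carry over. Pictures are saved under pics/ and viewed, at most 13 in all, crops included, and the job is handed in when it is done.

Besides the shell and the picture viewer there is one more tool, called after "Call:" as name(argument=value, ...), one argument or row to a line, values as JSON. send_rows: Moves the arm, as the interface text tells. Its arguments: {"type":"object","properties":{"commands":{"type":"array","items":{"type":"array","items":{"type":"number"}}},"newtons":{"type":"number"}},"required":["commands"]}

```bash
mkdir -p pics; cat > h.py <<'E'
import numpy as np, cv2, sys
from workcell import robot, viewer
def cap(n):
    c=viewer.capture(n); K,R,t=c["K"],c["R"],c["t"]; z=c["range_z"]
    v,u=np.mgrid[:384,:512]
    P=np.stack([(u-K[0,2])/K[0,0]*z,(v-K[1,2])/K[1,1]*z,z],-1)
    c["X"]=(P-t)@R; c["X"][z==0]=np.nan
    return c
def ray(c,u,v,h):
    d=c["R"].T@np.linalg.inv(c["K"])@np.array([u,v,1.]); o=-c["R"].T@c["t"]
    return o+d*(h-o[2])/d[2]
E
python3 - <<'E'
from h import *
a=cap("scene");b=cap("top")
np.savez("c0.npz",af=a["frame"],aX=a["X"],bf=b["frame"],bX=b["X"])
for n,c in(("scene",a),("top",b)):
    cv2.imwrite(f"pics/{n}0.png",cv2.resize(c["frame"][:,:,::-1],(800,600)))
    print(n,c["K"].round(1).tolist(),(-c["R"].T@c["t"]).round(3),c["R"].round(2).tolist())
s=robot.observe();print({k:np.round(v,3).tolist() for k,v in s.items()}, robot.nose_length)
E
```

```text
scene [[403.0, 0.0, 249.3], [0.0, 403.0, 193.6], [0.0, 0.0, 1.0]] [-0.245 -0.601  0.684] [[0.61, -0.79, 0.02], [-0.41, -0.34, -0.85], [0.68, 0.51, -0.53]]
top [[432.6, 0.0, 256.4], [0.0, 432.6, 188.4], [0.0, 0.0, 1.0]] [ 0.42  -0.015  1.196] [[-0.02, -1.0, -0.02], [-1.0, 0.02, -0.09], [0.09, 0.01, -1.0]]
{'t': 0.1, 'joint_pos': [1.092, 0.381, 1.298, -0.0, 1.464, -0.215], 'qvel': [0.0, -0.002, -0.003, 0.001, 0.001, -0.0], 'joint_torque': [0.004, -43.865, -22.491, 0.071, 0.034, -0.0], 'ee_pos': [0.143, 0.531, 0.257], 'eef_rot': [-0.413, -3.114, 0.002], 'contact_force': [0.027, -0.893, -0.891], 'wrist_torque': [-0.045, 0.004, -0.043], 'grip_force': 0.0, 'opening': 0.999} 0.019
```

View pics/scene0.png

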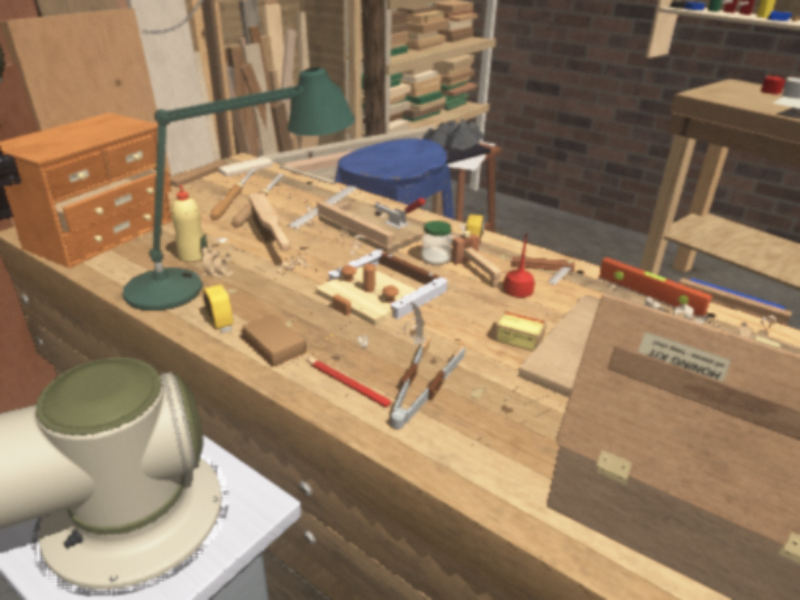

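View pics/top0.png

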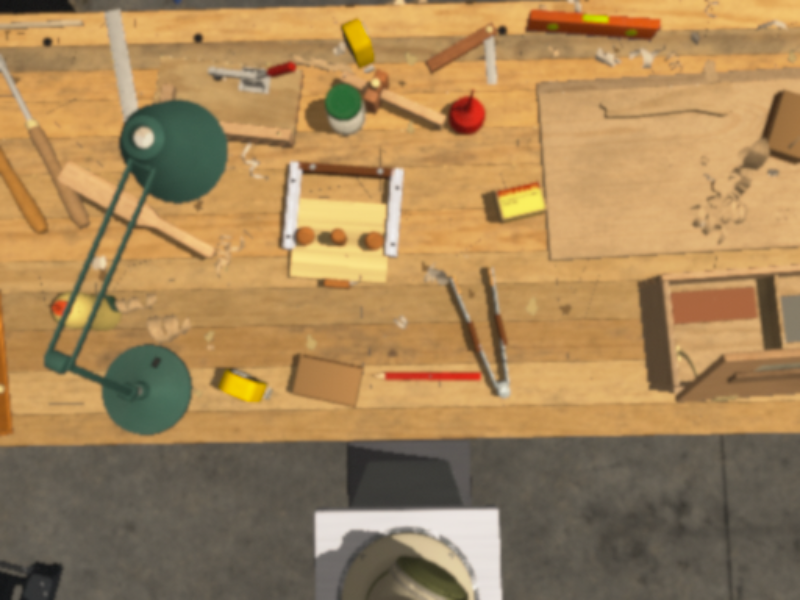

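The top view (800x600) shows the tray at about (338,240) between the rails, with pulls at (305,236), (338,237) and (373,241). In the scene view the middle pull is the tall one. The handle is at (335,284). The tongs have their pivot at (502,388), grips near (474,335) and (500,315), and jaws pointing up (+x).

```bash
python3 - <<'E'
from h import *
b=np.load("c0.npz");X=b["bX"];f=b["bf"]
c=f[95:260,160:350];cv2.imwrite("pics/crop0.png",cv2.resize(c[:,:,::-1],None,fx=4,fy=3.6 if 0 else 4*.9,interpolation=cv2.INTER_CUBIC))
Z=X[...,2]
# height blobs
m=((Z>0.006)&(Z<0.1)).astype(np.uint8)
n,l,s,ce=cv2.connectedComponentsWithStats(m)
for i in range(1,n):
    x,y,w,h,A=s[i]
    if A>40 and 120<x<360 and 90<y<270:
        P=X[l==i];(cx,cy),(W,H),an=cv2.minAreaRect((P[:,:2]*1000).astype(np.float32))
        print(s[i].tolist(),"c",round(cx),round(cy),"wh",round(W),round(H),"an",round(an,1),"z95",P[:,2].max().round(3))
for lo,hi in((.04,.055),(.06,.085)):
    m=((Z>lo)&(Z<hi)).astype(np.uint8);m[:,:180]=0;m[:,270:]=0;m[:130]=0;m[180:]=0
    n,l,s,ce=cv2.connectedComponentsWithStats(m)
    for i in range(1,n):
        if s[i,4]>8:P=X[l==i];print("pull",lo,s[i].tolist(),P.mean(0).round(4),P.min(0).round(3),P.max(0).round(3))
E
```

```text
[181, 104, 77, 81, 4351] c 647 104 wh 203 223 an 86.2 z95 0.082
[271, 168, 16, 15, 108] c 558 -60 wh 41 35 an 82.4 z95 0.091
[288, 170, 39, 86, 555] c 449 -147 wh 231 77 an 13.2 z95 0.031
[187, 227, 45, 34, 1083] c 375 132 wh 110 70 an 77.3 z95 0.039
[140, 236, 32, 22, 465] c 370 276 wh 72 42 an 64.6 z95 0.073
[240, 238, 68, 6, 320] c 379 -42 wh 183 14 an 88.9 z95 0.032
pull 0.04 [189, 145, 12, 12, 117] [0.625  0.1661 0.0459] [0.611 0.152 0.04 ] [0.641 0.182 0.051]
pull 0.04 [233, 148, 13, 13, 115] [0.6139 0.047  0.0459] [0.598 0.031 0.04 ] [0.63  0.063 0.051]
pull 0.06 [211, 146, 10, 10, 76] [0.6187 0.1061 0.0733] [0.608 0.095 0.062] [0.632 0.119 0.082]
```

View pics/crop0.png

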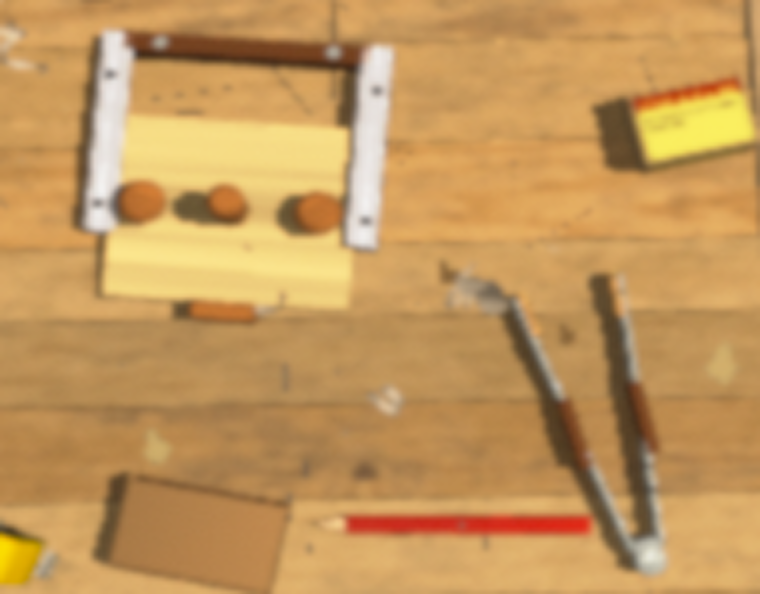

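```bash
cat > m.py <<'E'
from h import *
c=cap("top");f=c["frame"];X=c["X"];Z=X[...,2]
hsv=cv2.cvtColor(f,cv2.COLOR_RGB2HSV)
# rails
m=((hsv[...,1]<45)&(hsv[...,2]>140)).astype(np.uint8);m[:,:175]=0;m[:,262:]=0;m[:98]=0;m[170:]=0
n,l,s,ce=cv2.connectedComponentsWithStats(m)
for i in range(1,n):
    if s[i,4]>80:
        v,u=np.where(l==i);P=np.array([ray(c,a,b,.027) for a,b in zip(u,v)])[:,:2].astype(np.float32)
        vx,vy,x0,y0=cv2.fitLine(P,cv2.DIST_L2,0,.01,.01).ravel();r=cv2.minAreaRect(P*1000)
        print("rail",s[i].tolist(),"yaw",round(float(np.arctan(vy/vx)),3),x0,y0,r)
# tongs
m=((Z>0.008)&(Z<.06)).astype(np.uint8);m[:,:280]=0;m[:,335:]=0;m[:165]=0;m[262:]=0
br=((hsv[...,1]>100)&(hsv[...,0]<14)&(hsv[...,2]<170)).astype(np.uint8);br[:,:285]=0;br[:,335:]=0;br[:190]=0;br[235:]=0
n,l,s,ce=cv2.connectedComponentsWithStats(br);g=[]
for i in range(1,n):
    if s[i,4]>15:
        p=ray(c,*ce[i],.024);g.append(p);print("brown",s[i].tolist(),p.round(4))
v,u=np.where(m>0);P=np.array([ray(c,a,b,.024) for a,b in zip(u,v)])
pv=P[v>v.max()-8].mean(0);print("pivot",pv.round(4), "zmed",np.median(Z[m>0]).round(3))
if len(g)==2:
    q=(g[0]+g[1])/2;d=q-pv;print("grip",q.round(4),"yaw via pivot",np.degrees(np.arctan2(d[1],d[0])).round(1),np.linalg.norm(d[:2]).round(3))
    e=g[1]-g[0];print("across",np.degrees(np.arctan2(e[1],e[0])).round(1),np.linalg.norm(e[:2]).round(3))
print("rect",cv2.minAreaRect((P[:,:2]*1000).astype(np.float32)))
for vv in range(168,262,6):
    uu=u[v==vv]; print(vv,uu.tolist())
E
python3 m.py
```

```text
rail [181, 104, 13, 55, 415] yaw -0.092 0.6827773 0.19186063 ((683.6090698242188, 191.41415405273438), (23.314449310302734, 151.9595947265625), 83.56714630126953)
rail [246, 108, 12, 56, 411] yaw -0.096 0.6660422 0.012500699 ((667.3524780273438, 13.01127815246582), (21.546695709228516, 153.70510864257812), 84.59663391113281)
brown [317, 201, 7, 19, 62] [ 0.4593 -0.1681  0.024 ]
brown [299, 206, 9, 20, 68] [ 0.4449 -0.1223  0.024 ]
pivot [ 0.3517 -0.1699  0.024 ] zmed 0.022
grip [ 0.4521 -0.1452  0.024 ] yaw via pivot 13.8 0.103
across 107.4 0.048
rect ((453.5223693847656, -117.19166564941406), (227.8397674560547, 122.20270538330078), 1.7358652353286743)
168 []
174 [283, 312, 313, 314, 315]
180 [283, 284, 285, 286, 289, 290, 291, 292, 313, 314, 315, 316]
186 [291, 292, 293, 294, 316, 317]
192 [294, 295, 317, 318]
198 [296, 297, 317, 318, 319]
204 [299, 300, 317, 318, 319, 320]
210 [300, 301, 302, 303, 318, 319, 320, 321, 322]
216 [302, 303, 304, 305, 320, 321, 322, 323]
222 [303, 304, 305, 306, 307, 321, 322]
228 [309, 310, 322, 323]
234 [311, 312, 323, 324]
240 [280, 281, 282, 283, 284, 285, 288, 289, 290, 292, 295, 297, 298, 300, 301, 302, 303, 305, 306, 314, 315, 323, 324]
246 [316, 317, 318, 319, 320, 321, 322, 323, 324, 325]
252 [319, 320, 321, 322, 323, 324, 325, 326]
258 []
```

```bash
cat >> h.py <<'E'
from scipy.spatial.transform import Rotation as Ro
def go(x,y,z,yaw):   # shift (cm, tool axes now) and turn wz (deg) to a tool-down pose whose tool y lies along yaw+90
    s=robot.observe();R=Ro.from_rotvec(s["eef_rot"]);p=np.array(s["ee_pos"])
    cy=np.cos(yaw);sy=np.sin(yaw);best=None
    for k in(1,-1):
        T=Ro.from_matrix(np.array([[k*cy,k*sy,0],[k*sy,-k*cy,0],[0,0,-1]]).T)
        r=(R.inv()*T).as_rotvec(degrees=True)
        print("k",k,"turn",r.round(1),"shift cm",(R.inv().apply(np.array([x,y,z])-p)*100).round(2),"after-turn shift",(T.inv().apply(np.array([x,y,z])-p)*100).round(2))
    print("t",round(s["t"],2),"p",p.round(4),"F",np.round(s["contact_force"],1),"open",s["opening"],"grip",s["grip_force"],"q",np.round(s["joint_pos"],2))
E
python3 - <<'E'
from h import *
b=np.load("c0.npz")
for k in("aX","bX"):
    P=b[k].reshape(-1,3);P=P[(P[:,2]>.1)&(P[:,2]<.7)&(P[:,0]>.15)&(P[:,0]<.8)&(P[:,1]<.6)&(P[:,1]>-.1)]
    for z in np.arange(.1,.65,.05):
        q=P[(P[:,2]>z)&(P[:,2]<z+.05)]
        if len(q)>3:print(k,z.round(2),len(q),q.min(0).round(2),q.max(0).round(2))
go(.42,.13,.24,-.094)
E
```

```text
aX 0.1 338 [0.36 0.43 0.1 ] [0.52 0.55 0.15]
aX 0.15 115 [0.37 0.43 0.15] [0.51 0.54 0.2 ]
aX 0.2 90 [0.38 0.42 0.2 ] [0.4  0.45 0.25]
aX 0.25 94 [0.39 0.42 0.25] [0.41 0.44 0.3 ]
aX 0.3 764 [0.15 0.22 0.3 ] [0.75 0.58 0.35]
aX 0.35 1259 [0.17 0.24 0.35] [0.73 0.49 0.4 ]
aX 0.4 142 [0.19 0.27 0.4 ] [0.71 0.5  0.45]
aX 0.45 58 [0.18 0.47 0.45] [0.21 0.51 0.5 ]
bX 0.1 362 [0.36 0.43 0.1 ] [0.53 0.56 0.15]
bX 0.15 106 [0.37 0.43 0.15] [0.51 0.54 0.2 ]
bX 0.2 50 [0.38 0.43 0.2 ] [0.4  0.44 0.25]
bX 0.25 64 [0.39 0.29 0.25] [0.66 0.44 0.3 ]
bX 0.3 1499 [0.15 0.23 0.3 ] [0.77 0.51 0.35]
bX 0.35 3193 [0.15 0.24 0.35] [0.75 0.49 0.4 ]
bX 0.4 599 [0.66 0.27 0.4 ] [0.71 0.33 0.42]
k 1 turn [-0.000e+00  1.000e-01  1.703e+02] shift cm [-37.16 -31.48   1.75] after-turn shift [31.31 37.31  1.73]
k -1 turn [-0.1 -0.  -9.7] shift cm [-37.16 -31.48   1.75] after-turn shift [-31.31 -37.31   1.73]
t 0.15 p [0.1433 0.5308 0.2573] F [ 0.3  0.1 -0.3] open 0.9956693862956897 grip 0.0 q [ 1.09  0.38  1.3   0.    1.46 -0.22]
```

Call:
send_rows(
  commands=[
    [0,-1,-4.5,0,0,0,-2],
    [0,-1,-4.5,0,0,0,-2],
    [0,-1,-4.5,0,0,0,-2],
    [0,-1,-4.5,0,0,0,-2],
    [0,-1,-4.5,0,0,0,-1.7],
    [0,-3.3,-1.9,0,0,0,0],
    [0,-3.3,-1.9,0,0,0,0],
    [0,-3.3,-1.9,0,0,0,0],
    [0,-3.3,-1.9,0,0,0,0],
    [0,-3.3,-1.9,0,0,0,0],
    [0,-3.3,-1.9,0,0,0,0],
    [0,-3.3,-1.9,0,0,0,0],
    [0,-3.3,-1.9,0,0,0,0],
    [0,0,0,0,0,0,0],
  ],
  newtons=15,
)

```text
t: 1.55
ee_pos: [0.4004, 0.1224, 0.2573]
eef_rot: [0.154, 3.138, -0.001]
contact_force: [-0.0, -0.3, 0.3]
opening: 0.005
grip_force: 0.0
```

```bash
python3 -c "
from h import *
go(.495,.118,.026,-.094)"
```

```text
k 1 turn [  0.    0.  179.8] shift cm [-9.45  0.5  23.13] after-turn shift [ 9.46 -0.45 23.13]
k -1 turn [-0.   0.  -0.2] shift cm [-9.45  0.5  23.13] after-turn shift [-9.46  0.45 23.13]
t 1.55 p [0.4004 0.1224 0.2573] F [-0.  -0.3  0.3] open 0.005213688371295568 grip 0.0 q [ 0.01  0.15  1.63 -0.    1.36 -1.46]
```

Call:
send_rows(
  commands=[
    [0,-3.2,0.2,2,0,0,0],
    [0,-3.2,0.2,2,0,0,0],
    [0,-3.1,0.1,3,0,0,-0.2],
    [0,0,0,4,0,0,0],
    [0,0,0,4,0,0,0],
    [0,0,0,4,0,0,0],
    [0,0,0,3,0,0,0],
    [0,0,0,1.1,0,0,0],
    [0,0,0,0,0,0,0],
  ],
)

```text
t: 2.45
ee_pos: [0.492, 0.1209, 0.0261]
eef_rot: [-0.142, -3.136, 0.0]
contact_force: [0.8, 0.8, 0.1]
opening: 0.006
grip_force: 0.0
```

```bash
python3 - <<'E'
from h import *
go(.525,.1155,.026,-.094)
a=cap("scene")
cv2.imwrite("pics/s1.png",cv2.resize(a["frame"][140:230,180:320,::-1],None,fx=5,fy=5,interpolation=cv2.INTER_CUBIC))
E
```

```text
k 1 turn [   0.2   -0.  -179.8] shift cm [-3.34 -0.24 -0.  ] after-turn shift [3.34 0.23 0.01]
k -1 turn [-0.  -0.1  0.2] shift cm [-3.34 -0.24 -0.  ] after-turn shift [-3.34 -0.23  0.01]
t 2.45 p [0.492  0.1209 0.0261] F [0.8 0.8 0.1] open 0.006346723023627459 grip 0.0 q [ 0.01  0.61  1.71  0.    0.83 -1.47]
```

View pics/s1.png

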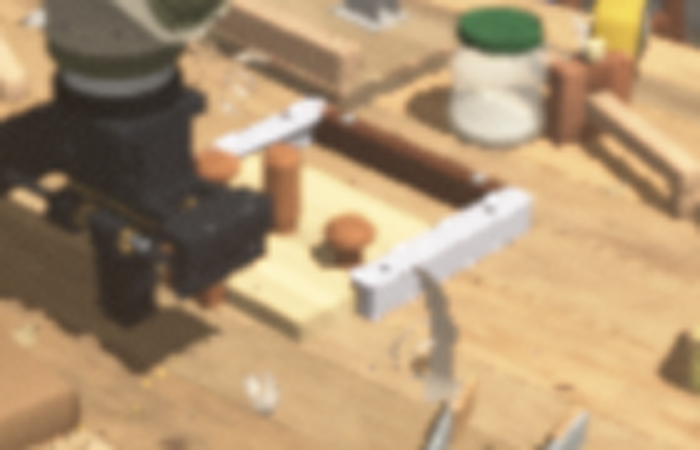

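The gripper is behind the handle (orange block at about (212,295) in the crop) and all three pulls are standing. Starting the push, slowly.

Call:
send_rows(
  commands=[
    [0,-0.8,-0.1,0,0,0,0],
    [0,-0.8,-0.1,0,0,0,0],
    [0,-0.5,-0.05,0,0,0,0],
    [0,-0.3,0,0,0,0,0],
    [0,-0.3,0,0,0,0,0],
    [0,-0.3,0,0,0,0,0],
    [0,-0.3,0,0,0,0,0],
    [0,-0.3,0,0,0,0,0],
    [0,-0.3,0,0,0,0,0],
    [0,-0.3,0,0,0,0,0],
    [0,-0.3,0,0,0,0,0],
    [0,-0.3,0,0,0,0,0],
    [0,-0.3,0,0,0,0,0],
  ],
)

```text
t: 3.8
ee_pos: [0.5433, 0.1135, 0.0266]
eef_rot: [-0.143, -3.138, 0.0]
contact_force: [-3.0, 0.6, 0.0]
opening: 0.004
grip_force: 1.7
```

```bash
cat > p.py <<'E'
from h import *
c=cap("top");X=c["X"];Z=X[...,2]
for lo,hi in((.04,.055),(.06,.085)):
    m=((Z>lo)&(Z<hi)).astype(np.uint8);m[:,:180]=0;m[:,270:]=0;m[:110]=0;m[170:]=0
    n,l,s,ce=cv2.connectedComponentsWithStats(m)
    for i in range(1,n):
        if s[i,4]>8:P=X[l==i];print("pull",lo,s[i].tolist(),P.mean(0).round(4))
E
python3 p.py; python3 -c "
from h import *
go(.575,.1105,.026,-.094)"
```

```text
pull 0.04 [190, 139, 12, 12, 114] [0.6417 0.1645 0.0461]
pull 0.04 [234, 142, 12, 12, 114] [0.6312 0.0456 0.0461]
pull 0.06 [212, 140, 10, 10, 79] [0.6359 0.1045 0.0725]
k 1 turn [-1.000e-01  0.000e+00 -1.798e+02] shift cm [-3.12 -0.    0.07] after-turn shift [ 3.12 -0.01  0.07]
k -1 turn [0.  0.  0.2] shift cm [-3.12 -0.    0.07] after-turn shift [-3.12  0.01  0.07]
t 3.85 p [0.544  0.1134 0.0267] F [-1.6  0.  -1.4] open 0.00450492772016598 grip 0.9531760029494762 q [-0.01  0.66  1.57 -0.    0.91 -1.49]
```

Call:
send_rows(
  commands=[
    [0,-0.3,0,0,0,0,0],
    [0,-0.3,0,0,0,0,0],
    [0,-0.3,0,0,0,0,0],
    [0,-0.3,0,0,0,0,0],
    [0,-0.3,0,0,0,0,0],
    [0,-0.3,0,0,0,0,0],
    [0,-0.3,0,0,0,0,0],
    [0,-0.2,0,0,0,0,0],
  ],
)

```text
t: 4.65
ee_pos: [0.5664, 0.1113, 0.0267]
eef_rot: [0.143, 3.138, -0.0]
contact_force: [-2.7, 0.5, -1.0]
opening: 0.006
grip_force: 1.3
```

Call:
send_rows(
  commands=[
    [0,-0.2,0,0,0,0,0],
    [0,-0.2,0,0,0,0,0],
    [0,-0.2,0,0,0,0,0],
  ],
)

```text
t: 4.95
ee_pos: [0.5722, 0.1108, 0.0267]
eef_rot: [-0.143, -3.138, 0.0]
contact_force: [-2.2, 1.0, -1.3]
opening: 0.004
grip_force: 1.2
```

Call:
send_rows(
  commands=[
    [0,-0.2,0,0,0,0,0],
    [0,-0.2,0,0,0,0,0],
  ],
)

```text
t: 5.15
ee_pos: [0.5744, 0.1108, 0.0267]
eef_rot: [-0.142, -3.134, -0.0]
contact_force: [-16.6, 1.5, 9.6]
opening: 0.008
grip_force: 8.1
```

```bash
python3 p.py
```

```text
pull 0.04 [191, 128, 12, 9, 94] [0.6746 0.1615 0.0465]
pull 0.04 [235, 131, 12, 12, 111] [0.6615 0.0426 0.046 ]
pull 0.06 [213, 128, 10, 9, 74] [0.6677 0.1022 0.0733]
```

Call:
send_rows(
  commands=[
    [0,-0.1,0,0,0,0,0],
    [0,0,0,0,0,0,0],
    [0,0,0,0,0,0,0],
  ],
)

```text
t: 5.5
ee_pos: [0.5745, 0.1109, 0.0268]
eef_rot: [-0.142, -3.132, -0.0]
contact_force: [-14.5, 1.7, 7.0]
opening: 0.006
grip_force: 7.1
```

Call:
send_rows(
  commands=[
    [0,0.2,0,0,0,0,0],
    [0,0.5,0,0,0,0,0],
    [0,1.5,0,0,0,0,0],
    [0,2.5,0,0,0,0,0],
    [0,2.5,0,-1,0,0,0],
    [0,0,0,-4,0,0,0],
    [0,0,0,-4,0,0,0],
    [0.95,0,0,-4,0,0,0],
    [0.95,0,-3,-3,0,0,0],
    [0.95,0,-4,0,0,0,0],
    [0.95,0,-4,0,0,0,0],
    [0.95,0,-4,0,0,0,0],
    [0.95,0,-4,0,0,0,0],
    [0.95,0,0,0,0,0,0],
  ],
)

```text
t: 6.9
ee_pos: [0.4884, -0.0763, 0.1872]
eef_rot: [0.15, 3.136, -0.003]
contact_force: [0.2, 0.5, 0.0]
opening: 0.616
grip_force: 0.0
```

```bash
python3 p.py; python3 - <<'E'
from h import *
a=cap("top")
cv2.imwrite("pics/t2.png",cv2.resize(a["frame"][95:260,165:345,::-1],None,fx=4,fy=3.6,interpolation=cv2.INTER_CUBIC))
go(.452,-.1455,.10,np.radians(14.5))
E
```

```text
pull 0.04 [191, 127, 12, 13, 112] [0.6727 0.1614 0.046 ]
pull 0.04 [235, 131, 12, 12, 114] [0.6614 0.0426 0.0459]
pull 0.06 [213, 128, 10, 10, 79] [0.6669 0.102  0.0728]
k 1 turn [1.000e-01 0.000e+00 1.602e+02] shift cm [ 2.95 -7.56  8.7 ] after-turn shift [-5.33  6.11  8.71]
k -1 turn [ -0.    0.1 -19.8] shift cm [ 2.95 -7.56  8.7 ] after-turn shift [ 5.33 -6.11  8.71]
t 7.0 p [ 0.4883 -0.073   0.1871] F [-0.3  0.2  0.8] open 0.7063724900232768 grip 0.0 q [-0.39  0.35  1.57  0.    1.22 -1.87]
```

View pics/t2.png

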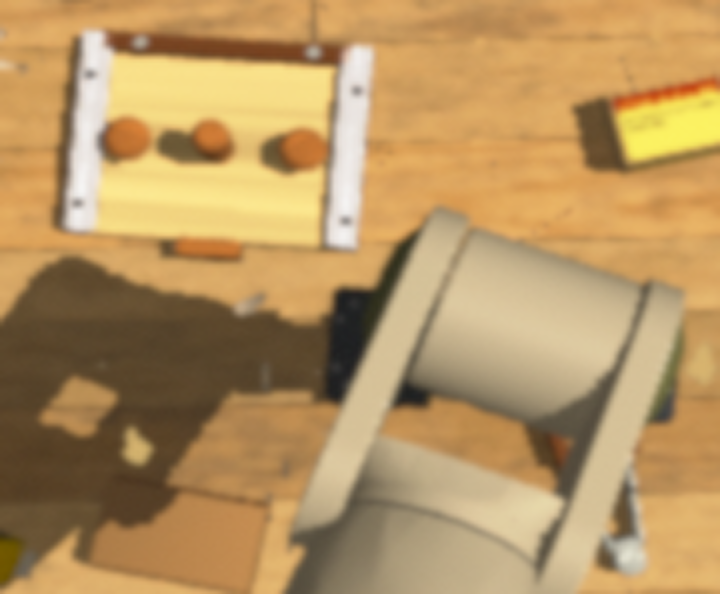

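The tray is home against the dark stop with all three pulls standing. The tongs still lie at the lower right, under the arm.

Call:
send_rows(
  commands=[
    [0.95,0.5,-1.3,1.4,0,0,-3.3],
    [0.95,0.5,-1.3,1.4,0,0,-3.3],
    [0.95,0.5,-1.3,1.4,0,0,-3.3],
    [0.95,0.5,-1.3,1.4,0,0,-3.3],
    [0.95,0.5,-1.2,1.4,0,0,-3.3],
    [0.95,0.5,-1.2,1.4,0,0,-3.3],
    [0.95,0,0,0,0,0,0],
    [0.95,0,0,0,0,0,0],
  ],
)

```text
t: 7.8
ee_pos: [0.4624, -0.1485, 0.1031]
eef_rot: [-0.397, 3.116, 0.0]
contact_force: [-0.3, 0.5, 0.4]
opening: 0.953
grip_force: 0.0
```

```bash
python3 - <<'E'
from h import *
go(.452,-.1455,.10,np.radians(14.5))
a=cap("scene")
cv2.imwrite("pics/s3.png",cv2.resize(a["frame"][170:290,190:330,::-1],None,fx=5,fy=5,interpolation=cv2.INTER_CUBIC))
E
```

```text
k 1 turn [  -0.   -0. -180.] shift cm [0.93 0.55 0.31] after-turn shift [-0.93 -0.55  0.31]
k -1 turn [-0.  0.  0.] shift cm [0.93 0.55 0.31] after-turn shift [0.93 0.55 0.31]
t 7.8 p [ 0.4624 -0.1485  0.1031] F [-0.3  0.5  0.4] open 0.9530118778457436 grip 0.0 q [-0.56  0.45  1.7   0.    0.99 -2.38]
```

View pics/s3.png

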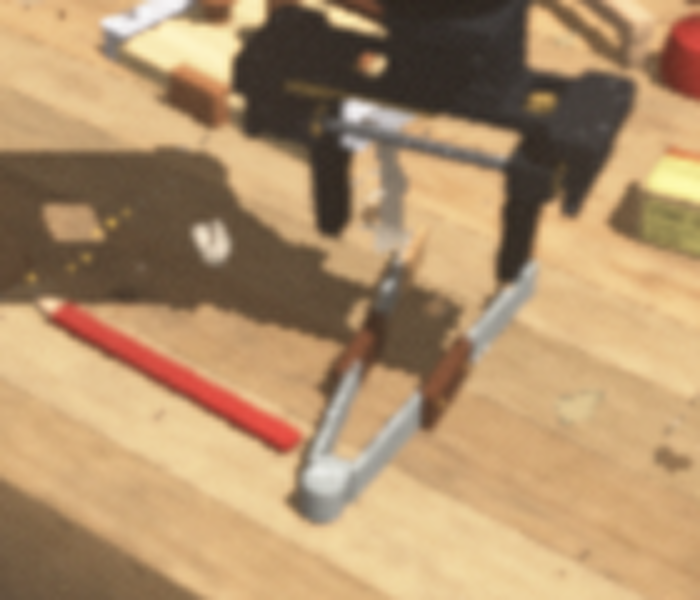

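The open fingers straddle the line of the tongs, with the brown grips at about (358,355) and (445,380) below. Going down.

Call:
send_rows(
  commands=[
    [0.95,0.5,0.3,1,0,0,0],
    [0.95,0.4,0.25,1,0,0,0],
    [0.95,0,0,1.5,0,0,0],
    [0.95,0,0,1.5,0,0,0],
    [0.95,0,0,1.5,0,0,0],
    [0.95,0,0,1,0,0,0],
    [0.95,0,0,0.5,0,0,0],
    [0.95,0,0,0.1,0,0,0],
    [0.95,0,0,0,0,0,0],
  ],
)

```text
t: 8.75
ee_pos: [0.4522, -0.1463, 0.0221]
eef_rot: [-0.399, 3.116, -0.001]
contact_force: [-0.2, -0.6, -0.0]
opening: 0.949
grip_force: 0.0
```

```bash
python3 - <<'E'
from h import *
go(.452,-.1455,.022,np.radians(14.5))
a=cap("scene")
cv2.imwrite("pics/s4.png",cv2.resize(a["frame"][170:290,190:330,::-1],None,fx=5,fy=5,interpolation=cv2.INTER_CUBIC))
E
```

```text
k 1 turn [  -0.    -0.  -179.9] shift cm [-0.    0.08  0.01] after-turn shift [ 0.   -0.08  0.01]
k -1 turn [-0.   0.   0.1] shift cm [-0.    0.08  0.01] after-turn shift [-0.    0.08  0.01]
t 8.75 p [ 0.4522 -0.1463  0.0221] F [-0.2 -0.6 -0. ] open 0.948646320359175 grip 0.0 q [-0.56  0.58  1.8  -0.    0.76 -2.39]
```

View pics/s4.png

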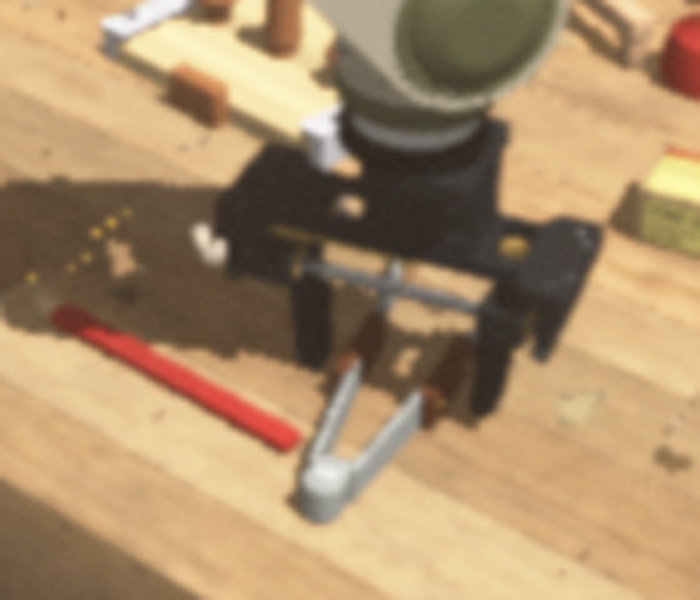

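Both grips sit between the fingers. Closing to a light squeeze.

Call:
send_rows(
  commands=[
    [0.75,0,0,0,0,0,0],
    [0.7,0,0,0,0,0,0],
    [0.66,0,0,0,0,0,0],
    [0.63,0,0,0,0,0,0],
    [0.6,0,0,0,0,0,0],
    [0.6,0,0,0,0,0,0],
    [0.6,0,0,0,0,0,0],
    [0.6,0,0,0,0,0,0],
  ],
  newtons=20,
)

```text
t: 9.6
ee_pos: [0.4521, -0.1465, 0.0219]
eef_rot: [-0.399, 3.116, -0.001]
contact_force: [0.1, -0.0, 3.4]
opening: 0.604
grip_force: 6.0
```

Call:
send_rows(
  commands=[
    [0.6,0,0,-0.5,0,0,0],
    [0.6,0,0,-1,0,0,0],
    [0.6,0,0,-1.5,0,0,0],
    [0.6,0,0,-2,0,0,0],
    [0.6,0,0,-2,0,0,0],
    [0.6,0,0,-2,0,0,0],
    [0.6,0,0,-2,0,0,0],
    [0.6,0,0,-2,0,0,0],
    [0.6,0,0,-1,0,0,0],
    [0.6,0,0,0,0,0,0],
  ],
)

```text
t: 10.6
ee_pos: [0.4521, -0.1464, 0.1629]
eef_rot: [-0.399, 3.114, -0.002]
contact_force: [-0.1, 0.8, -1.0]
opening: 0.603
grip_force: 4.9
```

```bash
python3 - <<'E'
from h import *
a=cap("scene")
cv2.imwrite("pics/s5.png",cv2.resize(a["frame"][100:260,190:370,::-1],None,fx=3.75,fy=3.75,interpolation=cv2.INTER_CUBIC))
w=-.094;x=np.array([np.cos(w),np.sin(w)]);p=np.array([.667,.102])
q=p-.095*x;print(q);go(*q,.16,w)
E
```

```text
[0.5724194  0.11091685]
k 1 turn [  -0.   -0. -160.] shift cm [-18.15  21.85   0.18] after-turn shift [  9.6  -26.73   0.19]
k -1 turn [-0.  0. 20.] shift cm [-18.15  21.85   0.18] after-turn shift [-9.6  26.73  0.19]
t 10.65 p [ 0.4518 -0.1462  0.1619] F [ 0.1 -0.3 -1.3] open 0.5999815986037907 grip 4.9370049339631805 q [-0.56  0.35  1.65  0.    1.14 -2.39]
```

View pics/s5.png

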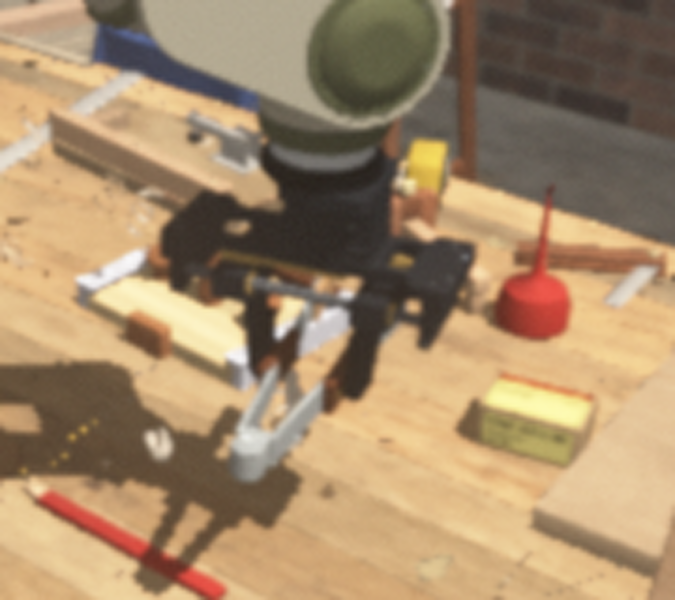

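The tongs hang level in the gripper. Turning to the tray's yaw and moving to a stand-off in front of the tall pull.

Call:
send_rows(
  commands=[
    [0.6,0,0,0,0,0,3.3],
    [0.6,0,0,0,0,0,3.3],
    [0.6,0,0,0,0,0,3.4],
    [0.6,0,0,0,0,0,3.4],
    [0.6,0,0,0,0,0,3.3],
    [0.6,0,0,0,0,0,3.3],
    [0.6,-0.2,1.7,0,0,0,0],
    [0.6,-0.4,3,0,0,0,0],
    [0.6,-0.4,3,0,0,0,0],
    [0.6,-0.4,3,0,0,0,0],
    [0.6,-0.4,3,0,0,0,0],
    [0.6,-0.4,3,0,0,0,0],
    [0.6,-0.3,3,0,0,0,0],
    [0.6,-0.3,3,0,0,0,0],
    [0.6,-0.2,2,0,0,0,0],
    [0.6,-0.1,1,0,0,0,0],
    [0.6,0,0,0,0,0,0],
  ],
)

```text
t: 12.35
ee_pos: [0.5068, 0.1072, 0.1609]
eef_rot: [-0.146, -3.137, 0.0]
contact_force: [0.6, -0.5, -1.2]
opening: 0.598
grip_force: 4.9
```

```bash
python3 p.py; python3 - <<'E'
from h import *
go(.5077,.117,.12,-.094)
a=cap("scene");b=cap("top");A=a["frame"][120:230,180:320,::-1];B=b["frame"][95:205,165:305,::-1]
cv2.imwrite("pics/s6.png",cv2.resize(np.hstack([A,B]),(800,314),interpolation=cv2.INTER_CUBIC))
E
```

```text
pull 0.04 [191, 127, 12, 13, 115] [0.6728 0.1615 0.0461]
pull 0.04 [235, 131, 12, 12, 111] [0.6616 0.0429 0.0459]
pull 0.06 [213, 128, 10, 11, 82] [0.6667 0.102  0.0726]
k 1 turn [ 1.0e-01 -0.0e+00 -1.8e+02] shift cm [-0.    1.06  4.11] after-turn shift [-0.01 -1.06  4.11]
k -1 turn [-0.  -0.1  0. ] shift cm [-0.    1.06  4.11] after-turn shift [0.01 1.06 4.11]
t 12.4 p [0.5068 0.1064 0.1611] F [-0.1 -0.2 -0.5] open 0.6005266680125567 grip 4.937108950762195 q [-0.02  0.42  1.54 -0.    1.18 -1.5 ]
```

View pics/s6.png

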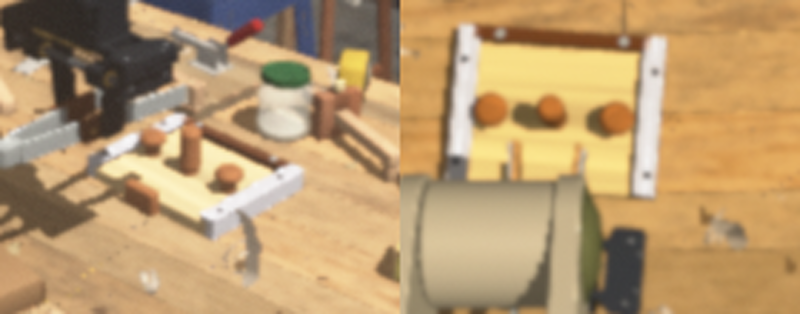

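The jaws point forward, with tips at about (515,145) and (580,150) in the right panel and the tall pull at (550,110). Measuring the jaw centre line from depth.

```bash
cat > j.py <<'E'
from h import *
c=cap("top");X=c["X"];Z=X[...,2]
s=robot.observe();p=np.array(s["ee_pos"]);w=-.094
x=np.array([np.cos(w),np.sin(w),0]);y=np.array([-x[1],x[0],0]);D=X-p;dx=D@x;dy=D@y
m=(abs(D[...,2]+.0)<.025)&(dx>.06)&(dx<.13)&(abs(dy)<.05)
for side in(1,-1):
    q=m&(side*dy>0);print("side",side,q.sum(),"along",dx[q].min().round(3),dx[q].max().round(3),"across",dy[q].min().round(3),np.median(dy[q]).round(4),dy[q].max().round(3),"z",np.median(D[q][:,2]).round(3))
pl=np.array([.667,.102,0])-p;print("pull along/across",(pl@x).round(4),(pl@y).round(4));go(.5077,.117,.063,w)
E
python3 j.py
```

```text
side 1 68 along 0.079 0.111 across 0.022 0.0257 0.032 z 0.002
side -1 45 along 0.087 0.11 across -0.033 -0.0279 -0.023 z 0.001
pull along/across 0.1597 0.0114
k 1 turn [-1.000e-01  0.000e+00  1.799e+02] shift cm [0.02 1.14 9.85] after-turn shift [-0.03 -1.14  9.85]
k -1 turn [-0.  -0.  -0.1] shift cm [0.02 1.14 9.85] after-turn shift [0.03 1.14 9.85]
t 12.55 p [0.5069 0.1057 0.1615] F [-0.3 -0.1 -1.5] open 0.6012014625496661 grip 4.9372841456352035 q [-0.02  0.42  1.54 -0.    1.18 -1.5 ]
```

Call:
send_rows(
  commands=[
    [0.6,0,0.6,0.5,0,0,0],
    [0.6,0,0.6,1,0,0,0],
    [0.6,0,0,1.5,0,0,0],
    [0.6,0,0,2,0,0,0],
    [0.6,0,0,2,0,0,0],
    [0.6,0,0,1.5,0,0,0],
    [0.6,0,0,1,0,0,0],
    [0.6,0,0,0.4,0,0,0],
    [0.6,0,0,0,0,0,0],
    [0.6,0,0,0,0,0,0],
  ],
)

```text
t: 13.55
ee_pos: [0.5085, 0.1186, 0.0632]
eef_rot: [0.148, 3.137, 0.0]
contact_force: [0.1, 0.4, -1.1]
opening: 0.6
grip_force: 4.9
```

```bash
python3 j.py
```

```text
side 1 65 along 0.074 0.112 across 0.023 0.0267 0.033 z 0.002
side -1 43 along 0.083 0.11 across -0.033 -0.0283 -0.022 z 0.001
pull along/across 0.1593 -0.0016
k 1 turn [ 1.0e-01 -0.0e+00  1.8e+02] shift cm [ 0.07 -0.16  0.03] after-turn shift [-0.07  0.16  0.03]
k -1 turn [ 0.   0.1 -0. ] shift cm [ 0.07 -0.16  0.03] after-turn shift [ 0.07 -0.16  0.03]
t 13.6 p [0.5085 0.1186 0.0633] F [ 0.3  0.3 -0.9] open 0.6032231731985388 grip 4.937334206333617 q [ 0.    0.56  1.64 -0.    0.94 -1.47]
```

Call:
send_rows(
  commands=[
    [0.6,-0.4,-0.05,0,0,0,0],
    [0.6,-0.6,0,0,0,0,0],
    [0.6,-0.6,0,0,0,0,0],
    [0.6,-0.6,0,0,0,0,0],
    [0.6,-0.6,0,0,0,0,0],
    [0.6,-0.6,0,0,0,0,0],
    [0.6,-0.6,0,0,0,0,0],
    [0.6,-0.6,0,0,0,0,0],
    [0.6,-0.6,0,0,0,0,0],
    [0.6,-0.6,0,0,0,0,0],
    [0.6,-0.5,0,0,0,0,0],
    [0.6,-0.3,0,0,0,0,0],
    [0.6,0,0,0,0,0,0],
    [0.6,0,0,0,0,0,0],
  ],
)

```text
t: 15.0
ee_pos: [0.5737, 0.1118, 0.0627]
eef_rot: [-0.148, -3.138, 0.0]
contact_force: [-0.5, 0.4, -0.7]
opening: 0.601
grip_force: 4.9
```

```bash
python3 j.py; python3 - <<'E'
from h import *
a=cap("scene");b=cap("top");A=a["frame"][120:230,180:320,::-1];B=b["frame"][95:205,165:305,::-1]
cv2.imwrite("pics/s7.png",cv2.resize(np.hstack([A,B]),(800,314),interpolation=cv2.INTER_CUBIC))
E
```

```text
side 1 62 along 0.091 0.113 across 0.001 0.025 0.05 z 0.003
side -1 55 along 0.084 0.11 across -0.05 -0.0254 -0.0 z 0.003
pull along/across 0.0939 -0.001
k 1 turn [ -0.   0. 180.] shift cm [ 6.61 -0.11 -0.02] after-turn shift [-6.61  0.1  -0.03]
k -1 turn [-0. -0. -0.] shift cm [ 6.61 -0.11 -0.02] after-turn shift [ 6.61 -0.1  -0.03]
t 15.05 p [0.5736 0.1118 0.0627] F [-0.3 -0.4 -1.3] open 0.597965736679425 grip 4.937207648326876 q [-0.01  0.64  1.46 -0.    1.04 -1.49]
```

View pics/s7.png

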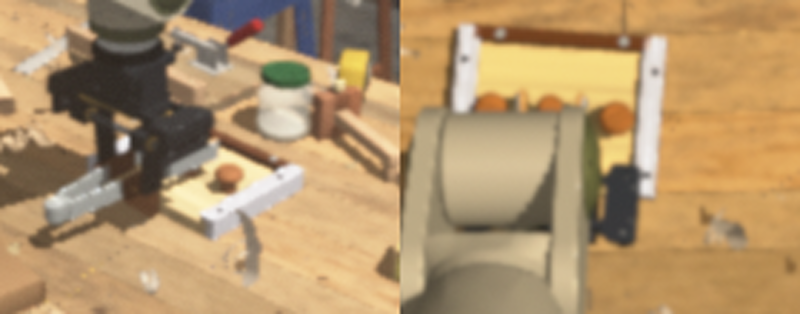

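The jaws, with tips at (522,98) and (583,98), bracket the tall pull at (550,103) centrally. Closing gently.

Call:
send_rows(
  commands=[
    [0.58,0,0,0,0,0,0],
    [0.56,0,0,0,0,0,0],
    [0.54,0,0,0,0,0,0],
    [0.52,0,0,0,0,0,0],
    [0.5,0,0,0,0,0,0],
    [0.48,0,0,0,0,0,0],
    [0.46,0,0,0,0,0,0],
    [0.44,0,0,0,0,0,0],
    [0.42,0,0,0,0,0,0],
    [0.4,0,0,0,0,0,0],
    [0.4,0,0,0,0,0,0],
    [0.4,0,0,0,0,0,0],
  ],
  newtons=22,
)

```text
t: 16.35
ee_pos: [0.5738, 0.1118, 0.0628]
eef_rot: [0.148, 3.138, -0.0]
contact_force: [-0.3, 0.2, -0.9]
opening: 0.485
grip_force: 22.0
```

Call:
send_rows(
  commands=[
    [0.4,0,0,-0.2,0,0,0],
    [0.4,0,0,-0.4,0,0,0],
    [0.4,0,0,-0.6,0,0,0],
    [0.4,0,0,-0.8,0,0,0],
    [0.4,0,0,-1,0,0,0],
    [0.4,0,0,-1,0,0,0],
    [0.4,0,0,-1,0,0,0],
    [0.4,0,0,-1,0,0,0],
    [0.4,0,0,-1,0,0,0],
    [0.4,0,0,-1,0,0,0],
    [0.4,0,0,-1,0,0,0],
    [0.4,0,0,-1,0,0,0],
    [0.4,0,0,-0.8,0,0,0],
    [0.4,0,0,-0.6,0,0,0],
    [0.4,0,0,-0.3,0,0,0],
    [0.4,0,0,0,0,0,0],
    [0.4,0,0,0,0,0,0],
    [0.4,0,0,0,0,0,0],
    [0.4,0,0,0,0,0,0],
    [0.4,0,0,0,0,0,0],
  ],
)

```text
t: 18.35
ee_pos: [0.5738, 0.1118, 0.1795]
eef_rot: [-0.148, -3.138, -0.0]
contact_force: [0.2, -0.6, -1.5]
opening: 0.488
grip_force: 22.0
```

```bash
python3 p.py; python3 - <<'E'
from h import *
go(.5077,.117,.063,-.094)
a=cap("scene");b=cap("top");A=a["frame"][100:210,180:320,::-1];B=b["frame"][95:205,165:305,::-1]
p=np.array(robot.observe()["ee_pos"]);X=b["X"];m=(np.hypot(X[...,0]-p[0]-.094,X[...,1]-p[1]+.009)<.013)&(X[...,2]<.22);print(m.sum(),X[m].mean(0),np.percentile(X[m][:,2],[10,50,90]))
cv2.imwrite("pics/s8.png",cv2.resize(np.hstack([A,B]),(800,314),interpolation=cv2.INTER_CUBIC))
E
```

```text
pull 0.04 [235, 131, 12, 12, 110] [0.6616 0.0426 0.0458]
k 1 turn [ -0.   0. 180.] shift cm [ 6.63 -0.1  11.66] after-turn shift [-6.63  0.1  11.66]
k -1 turn [-0. -0. -0.] shift cm [ 6.63 -0.1  11.66] after-turn shift [ 6.63 -0.1  11.66]
t 18.4 p [0.5738 0.1118 0.1796] F [-0.6  0.4 -1.8] open 0.48227212803782754 grip 21.99975279159844 q [-0.01  0.51  1.32 -0.    1.31 -1.49]
18 [0.67582475 0.10265761 0.19048334] [0.18753283 0.19052141 0.19307544]
```

View pics/s8.png

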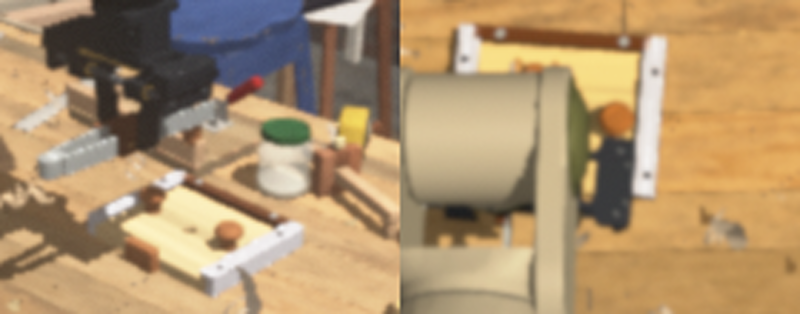

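The tall pull is up in the jaws, with its lower end at (192,133). Its top measures about 190 mm, so its middle is at about 160 mm. The middle socket is empty, both squat knobs are in place and the tray is home. Handing in.

```bash
python3 -c "
from workcell import robot
print(robot.hand_in())"
```

```text
the job is handed in; nothing more can be done
None
```

I handed the job in with the tray pushed home and the tongs holding the tall pull steady, its middle about 160 mm above the bench; both squat knobs were still in their sockets and the tool gave no verdict.

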